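# Drive a seized pin stub out of a hinge block

## Task

The stub of a broken hinge pin is stuck in the bore of the metal block on the sprung clearing stand. Take the orange-handled drift from its wooden rest, find the bore with its nose and push the stub down and out of the bottom so that it drops into the blue pan, pressing gently so that the block never sinks near the end of its spring travel. Then stand the drift back in its rest and leave the things lying around alone.

Things in the scene. Friction and masses are not known exactly. Their poses are not given: they have to be found in the camera images.
- stand: Fixed grey clearing stand: 110 x 110 mm base and top plate on four corner posts. Origin: centre of its underside on the bench, z up. The top plate's upper face is 66 mm above the bench; a 40 mm drop hole in its middle. Above the plate the steel hinge block floats on four springs.
- block_top (a point): Point on the stand's middle axis, 136 mm above the bench: the unpressed hinge block's top face. The block, 50 x 50 x 50 mm, is centred here within 1 mm, turned by any angle (not reported), and cannot move sideways. Its vertical through bore, 16 mm diameter with a 1 mm chamfer, lies 6 mm off the block's middle, in a direction that differs every time.
- block (a joint): How far the block is pressed down on its springs, in m: 0 unpressed, 0.020 at the lower stop. About 0.5 N to start and 1.2 N per mm. More than 0.015 (about 18 N) is too much. Pushing the stub takes 5 to 9 N, lowering the block 3 to 7 mm.
- pan: Fixed blue open catch pan, 74 x 74 x 26 mm, on the stand's base under the drop hole; empty at the start. Origin: centre of its underside. It is to catch the brass stub (14.6 mm diameter, 16 mm long), whose top now is 22 to 32 mm below the block's top face, held by friction keepers in the bore. The stub drops free when the drift's nose is about 46 mm below the block's top face.
- drift: Loose steel drift, 136 mm long, 0.16 kg, standing nose down in its rest. Origin: centre of its nose end; z runs up it to the handle. Nose 8 mm diameter, widening over 6 mm to a shank of 11 mm up to z = 75 mm; collar of 26 mm diameter from 75 to 80 mm; square orange handle 18 x 18 mm, flats facing the drift's x and y axes, from 80 to 130 mm (grip it here); steel cap to 136 mm.
- rest: Fixed wooden rest for the drift, 64 x 64 x 85 mm, with an upright through hole of 17 mm diameter in its middle. Origin: centre of its underside on the bench. The drift hangs in it by its collar, nose 10 mm above the bench.
- mallet: Bystander: wooden mallet lying on the bench, 198 mm long. Leave alone.
- rivet_tin: Bystander: green round tin, 65 mm diameter, 30 mm high. Leave alone.
- tape_measure: Bystander: black tape measure, 58 x 74 x 29 mm. Leave alone.
- girth_ring: Bystander: metal ring, 45 mm diameter. Leave alone.
- buckle_1: Bystander: metal buckle, 41 x 34 mm. Leave alone.
Not all that is in view belongs to the job. What is shaped like the drift but yellow is not meant.

How it is judged:
By the outcome, as a careful person would: the job done as asked, in the order asked, and still so for the second after the job is handed in, with the robot touching nothing.
It also fails if it takes over 64 s, if anything falls off the work surface, if the arm or the gripper's body presses on something with over 40 N, if the wrist force passes 120 N, or if a joint passes its speed limit or range.

## Robot

A 6-joint arm with a two-finger parallel gripper is mounted at the origin on the work surface; the furniture and walls round the work are solid. World frame = base frame: x ahead of the robot, y to its left, z up, the work surface at z = 0. Lengths are in m, angles in rad, forces in N, time in s.
With the tool pointing down it reaches from about 0.25 to 0.775 m from the base axis. Payload 4 kg.
Tool frame: the origin (TCP) lies at the very end of the fingers, on their centre line; the grasp point (between the pads) lies 19 mm behind it; z points along the fingers, y is the line along which they close (so a half turn about z gives the same grasp; the last joint's range is limited). The gripper opens to 94 mm and grips with 3 to 60 N. Pads are 16 mm wide; open, the fingers measure 119 mm over their backs; the gripper's body (75 mm by 177 mm) begins 78 mm behind the grasp point.
Start: joints at [-1.273, 0.087, 1.371, -0, 1.684, -0.103], TCP at [0.215, -0.506, 0.206] pointing down, gripper open.
Joint ranges: [-3.1, 3.1], [-0.76, 2.03], [0.27, 2.55], [-1.08, 4.22], [0.17, 2.65], [-2.57, 2.57]. Speed limits (rad/s): [2.79, 2.79, 3.14, 3.14, 3.14, 3.14].

## Interface

Orientations are given as [roll, pitch, yaw] about the fixed x, y, z axes, in that order (R = Rz(yaw) Ry(pitch) Rx(roll)).
In Python, from bench import robot, vision gives the robot as it stands.
- The arm moves only by the shell command python3 -m crank 'ROWS'. ROWS is JSON, a list of rows, each a list of 3 entries, a list of its own where there are three numbers: the closure, from 0 (fully open) to 1 (shut), then the shift along the tool's x, y, z in m, then the turn, a rotation vector about the tool's x, y, z in degrees. A call has 1 to 8 rows; each row shifts and turns the commanded pose from where the row before left it, along the tool's axes as they then stand; what a row does not reach is not made up. A row lasts 1/10 s, in which the tool goes at most 50 mm and 8.59 degrees, less where a joint would pass 70% of its speed; a pose out of reach is approached as far as the arm can. A call with a gripper value outside its range is refused whole. The fingers move at their own pace and stop on an object; the grip force is fixed at half the most. Time passes only in rows, so rows that do not move let the fingers close. It gives the time, the measured TCP pose, the force, the opening and the grip force at its end, in the units of the state.
- robot.get_obs(): the state, without advancing time (a new reading comes with each control period).
- vision.snapshot(name): name is "side" or "top" or "wrist"; returns a dict with "color" (420x560x3 uint8, red, green, blue), "z_map" (420x560 float32, m along the optical axis (not along the pixel's ray), 0 where there is no reading), "fx", "fy", "cx", "cy" (pixels), "R" (3x3) and "t" (3): a world point X has camera coordinates R X + t. Camera axes: x right, y down, z forward; pixel columns grow to the right and rows downward; lengths in m; the calibration is good to about 2 mm. The wrist camera is an equidistant fisheye: a pixel r from the principal point sees the ray r / f radians off the axis. A picture is of the moment at which its call begins.
- robot.close_job(): hands the job in; it is judged then, once.
The state is a dict: "time": time; "joint_positions": joint angles; "qvel": joint speeds; "joint_torque": joint torques, N m; "tool_pos": TCP position; "ee_rot": TCP orientation; "wrist_force": force on the tool from outside, world axes, zero at the start; "wrist_torque": the same for the moment, N m; "width": finger opening in m; "finger_force": force on a finger pad.
Only numpy, scipy, OpenCV 4.12 (cv2) and the standard library are available. Lean on these libraries where they do the work, as an engineer would, in place of code of your own. Each camera call takes 0.05 s, during which the arm holds its last target. There are 200 camera calls.

## Working session

There is one attempt and no reset: what is moved stays moved. The work goes in short steps, Python scripts to look and compute and a shell command to move; the robot and the scene stay as the last step left them, time stands still between calls to the robot, and variables do not carry over. Pictures are saved under pics/ and viewed, at most 10 in all, crops included, and the job is handed in when it is done.

```bash
mkdir -p pics; ls; python3 - <<'E'
from bench import robot, vision
import cv2,numpy as np,pickle
o=robot.get_obs(); print(o['time'],o['tool_pos'],o['ee_rot'],o['width'],o['wrist_force'])
d={}
for n in("side","top"):
    s=vision.snapshot(n); d[n]=s; print(n,s['fx'],s['cx'],s['cy'],(-s['R'].T@s['t']).round(3),s['R'].round(2).tolist())
pickle.dump(d,open('s0.pkl','wb'))
for n in d: cv2.imwrite(f'pics/{n}0.png',d[n]['color'][:,:,::-1])
E
```

```text
pics
0.0 [ 0.21441585 -0.5058915   0.20431932] [-3.13942549e+00 -1.90388371e-04  4.00811250e-01] 0.09414342715452939 [-0.66310976  0.99149679  0.49525113]
side 533.4027312987447 285.7021022745704 212.25833095294567 [-0.089  0.971  0.715] [[-0.86, -0.51, -0.01], [-0.23, 0.4, -0.89], [0.46, -0.76, -0.46]]
top 450.4043828297235 277.53454137049096 213.53908593459244 [ 0.351 -0.048  1.146] [[-0.0, -1.0, 0.01], [-0.98, -0.0, -0.18], [0.18, -0.01, -0.98]]
```

View pics/top0.png

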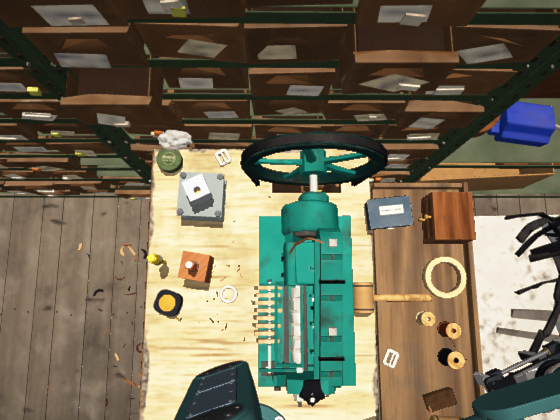

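View pics/side0.png

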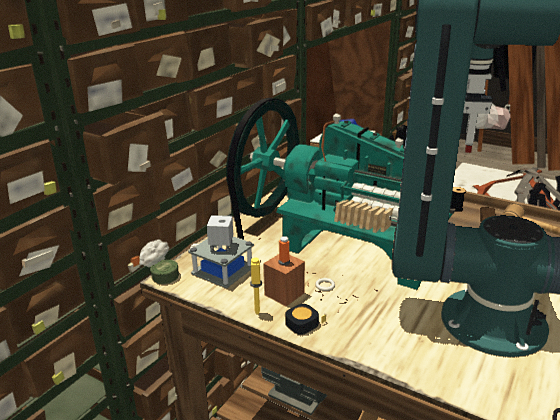

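Two drift-shaped things. One has an orange handle standing in the wooden rest, at side (284,250) and top (192,266). The other is yellow and stands on the bench, at side (256,285) and top (155,260). The orange one fits the description. The stand is at top (202,197). The teal machine lies between the arm and the job.

```bash
cat > h.py <<'E'
import numpy as np,cv2
def P(s,u,v,z=None):
    "pixel -> world, by depth or onto plane z=const (pinhole cameras)"
    r=np.array([(u-s['cx'])/s['fx'],(v-s['cy'])/s['fy'],1.]); c=-s['R'].T@s['t']; w=s['R'].T@r
    return c+w*(s['z_map'][int(v),int(u)] if z is None else (z-c[2])/w[2])
def cloud(s):
    v,u=np.mgrid[:420,:560]; Z=s['z_map']
    X=np.stack([(u-s['cx'])/s['fx']*Z,(v-s['cy'])/s['fy']*Z,Z],-1)
    W=(X-s['t'])@s['R']; W[Z==0]=np.nan; return W
E
python3 - <<'E'
import pickle,cv2,numpy as np
from h import *
d=pickle.load(open('s0.pkl','rb'))
for n in d: d[n]['W']=cloud(d[n])
t,s=d['top'],d['side']
def st(n,m,l):
    w=d[n]['W'][m]; print(l,n,len(w),np.nanmedian(w,0).round(4),np.nanmin(w,0).round(3),np.nanmax(w,0).round(3))
W=t['W']; x,y,z=W[...,0],W[...,1],W[...,2]
v,u=np.mgrid[:420,:560]
b=lambda a,c,e,f:(u>a)&(u<c)&(v>e)&(v<f)
r=b(175,220,165,225)&(abs(z-.136)<.008); st('top',r,'blocktop'); print(cv2.minAreaRect(np.float32(W[r][:,:2])))
r=b(165,235,160,230)&(abs(z-.066)<.012); st('top',r,'plate'); print(cv2.minAreaRect(np.float32(W[r][:,:2])))
r=b(170,220,240,290)&(abs(z-.085)<.008); st('top',r,'rest'); print(cv2.minAreaRect(np.float32(W[r][:,:2])))
r=b(170,220,240,290)&(z>.12); st('top',r,'drift')
r=b(240,390,130,210)&(z>.05); st('top',r,'wheel')
r=b(255,360,210,400)&(z>.03); st('top',r,'mach')
r=b(140,170,240,280)&(z>.03); st('top',r,'yellow')
r=b(140,190,120,175)&(z>.01); st('top',r,'tin')
W=s['W']; hsv=cv2.cvtColor(s['color'],cv2.COLOR_RGB2HSV)
r=b(275,293,235,268)&(W[...,2]>.095); st('side',r,'drift')
a=cv2.resize(t['color'][140:310,140:250],None,fx=4,fy=3.5,interpolation=2)
c=cv2.resize(s['color'][200:335,180:320],None,fx=2.5,fy=4.4,interpolation=2)[:594,:]
a=a[:594]; k=min(len(a),len(c)); cv2.imwrite('pics/crop0.png',np.hstack([a[:k],c[:k]])[:,:,::-1])
E
```

```text
blocktop top 447 [0.6006 0.126  0.1349] [0.567 0.094 0.128] [0.631 0.157 0.14 ]
((0.5998805165290833, 0.125838965177536), (0.05186908692121506, 0.05008065700531006), 25.657957077026367)
plate top 1403 [0.5846 0.1134 0.0654] [0.543 0.07  0.058] [0.656 0.184 0.074]
((0.5999007821083069, 0.12681718170642853), (0.11133398860692978, 0.11066669225692749), 87.2759780883789)
rest top 671 [0.4218 0.1305 0.0843] [0.387 0.097 0.078] [0.46  0.17  0.092]
((0.423000305891037, 0.134006068110466), (0.06518859416246414, 0.06403844803571701), 80.05884552001953)
drift top 74 [0.4207 0.1321 0.1419] [0.412 0.124 0.121] [0.432 0.143 0.148]
wheel top 6784 [ 0.6378 -0.1358  0.2176] [ 0.526 -0.35   0.05 ] [0.765 0.029 0.349]
mach top 17329 [ 0.3365 -0.1176  0.2037] [ 0.144 -0.261  0.03 ] [ 0.538 -0.015  0.369]
yellow top 145 [0.4366 0.2162 0.1183] [0.425 0.209 0.033] [0.449 0.231 0.139]
tin top 1657 [0.7377 0.2055 0.0537] [0.648 0.145 0.01 ] [0.777 0.295 0.306]
drift side 223 [0.4181 0.1432 0.1229] [0.41  0.13  0.095] [0.432 0.151 0.147]
```

View pics/crop0.png

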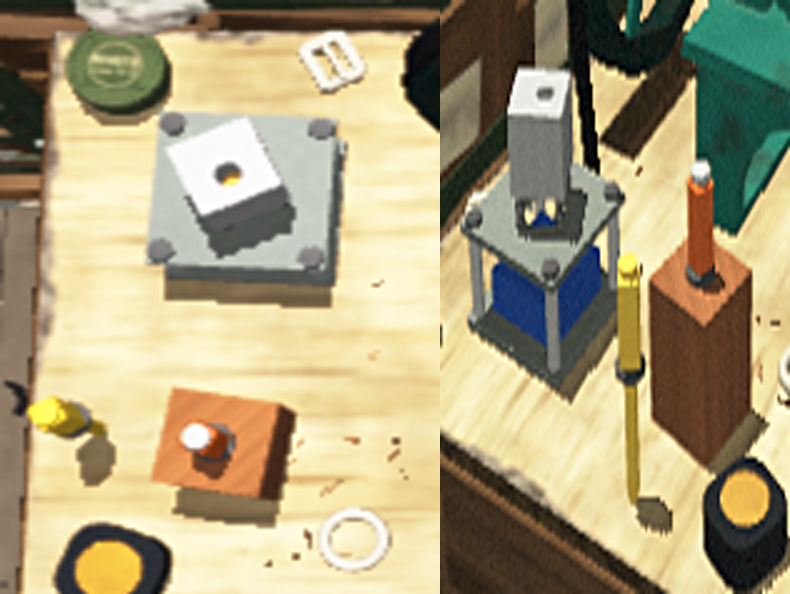

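The crop confirms it: the orange drift stands in the wooden rest (crop 205,440), and the yellow one stands free on the bench (crop 60,415). The bore shows at crop (230,175). I'll lift above the machine and turn the tool so its fingers close along world x.

```bash
python3 -m crank '[[0,[0,0,-0.045],[0,0,-8.5]],[0,[0,0,-0.045],[0,0,-8.5]],[0,[0,0,-0.045],[0,0,-8.5]],[0,[0,0,-0.045],[0,0,-8.5]],[0,[0,0,-0.045],[0,0,-8.5]],[0,[0,0,-0.045],[0,0,-8.5]],[0,[0,0,0],[0,0,-8]],[0,[0,0,0],[0,0,-8]]]'
```

```text
time: 0.9
tool_pos: [0.2147, -0.5069, 0.4775]
ee_rot: [3.14, 0.004, 1.576]
wrist_force: [-0.2, -0.1, -0.6]
width: 0.0942
finger_force: 0.0
```

```bash
python3 -m crank '[[0,[0.045,0.014,0],[0,0,0]],[0,[0.045,0.014,0],[0,0,0]],[0,[0.045,0.014,0],[0,0,0]],[0,[0.045,0.014,0],[0,0,0]],[0,[0.045,0.014,0],[0,0,0]],[0,[0.045,0.014,0],[0,0,0]],[0,[0.045,0.014,0],[0,0,0]]]' && python3 -m crank '[[0.3,[0.045,0.014,0],[0,0,0]],[0.3,[0.045,0.014,0],[0,0,0]],[0.3,[0.045,0.014,0],[0,0,0]],[0.3,[0.045,0.014,0],[0,0,0]],[0.3,[0.045,0.014,0],[0,0,0]],[0.3,[0.045,0.014,0],[0,0,0]],[0.3,[0.045,0.014,0],[0,0,0]],[0.3,[0.007,0.012,0.05],[0,0,0]]]'
python3 -m crank '[[0.3,[0,0,0.05],[0,0,0]],[0.3,[0,0,0.05],[0,0,0]],[0.3,[0,0,0.02],[0,0,0]],[0.3,[0,0,0],[0,0,0]]]'
python3 - <<'E'
from bench import vision
import cv2,pickle
s=vision.snapshot('wrist'); pickle.dump(s,open('w1.pkl','wb')); cv2.imwrite('pics/w1.png',s['color'][:,:,::-1]); print(s['fx'],s['cx'],s['cy'],(-s['R'].T@s['t']).round(4),s['R'].round(2).tolist())
E
```

```text
time: 1.6
tool_pos: [0.3127, -0.1896, 0.4751]
ee_rot: [-3.141, -0.0, 1.569]
wrist_force: [0.6, 0.5, 1.1]
width: 0.0936
finger_force: 0.0
time: 2.4
tool_pos: [0.4244, 0.1348, 0.4323]
ee_rot: [3.129, -0.003, 1.578]
wrist_force: [1.1, 0.3, 1.5]
width: 0.0656
finger_force: 0.0
time: 2.8
tool_pos: [0.4204, 0.1299, 0.3024]
ee_rot: [-3.132, 0.002, 1.57]
wrist_force: [-0.2, -0.8, 0.4]
width: 0.0657
finger_force: 0.0
325.19226210127806 281.1827798608143 208.73661371677568 [0.4214 0.2126 0.4824] [[1.0, -0.0, -0.01], [0.0, -0.96, 0.28], [-0.01, -0.28, -0.96]]
```

View pics/w1.png

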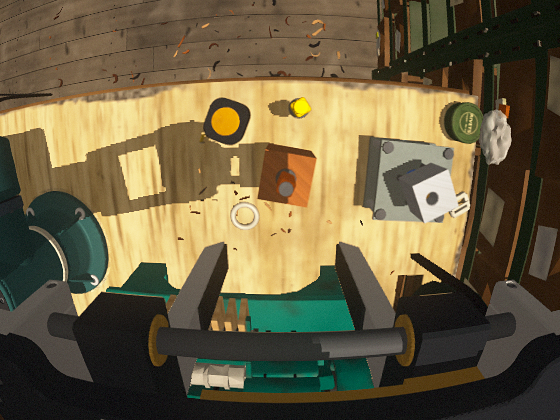

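The wrist view shows the rest at (287,175), the drift's cap at (286,188) and the block with its bore at (434,198).

```bash
cat >> h.py <<'E'
def F(s,u,v,z):
    "fisheye pixel -> world on plane z"
    a,b=(u-s['cx'])/s['fx'],(v-s['cy'])/s['fy']; th=np.hypot(a,b); k=np.sin(th)/th if th>1e-9 else 1
    w=s['R'].T@np.array([a*k,b*k,np.cos(th)]); c=-s['R'].T@s['t']; return c+w*(z-c[2])/w[2]
E
python3 - <<'E'
import pickle
from h import *
s=pickle.load(open('w1.pkl','rb'));t=pickle.load(open('s0.pkl','rb'))['top']
def bore(s,f,box):
    u0,u1,v0,v1=box; g=cv2.cvtColor(s['color'],cv2.COLOR_RGB2GRAY); h=cv2.cvtColor(s['color'],cv2.COLOR_RGB2HSV)
    w=np.zeros_like(g); w[v0:v1,u0:u1]=255
    m=((g>170)&(h[...,1]<40)&(w>0)).astype('uint8')
    n,l,st,_=cv2.connectedComponentsWithStats(m); k=1+np.argmax(st[1:,4]); m=(l==k).astype('uint8')
    c,hh=cv2.findContours(m,cv2.RETR_CCOMP,cv2.CHAIN_APPROX_NONE)
    for i,cc in enumerate(c):
        if cv2.contourArea(cc)<8: continue
        W=np.float32([f(s,*p[0],.136)[:2] for p in cc]); r=cv2.minAreaRect(W)
        print('hole' if hh[0][i][3]>=0 else 'outer',np.round(r[0],4),np.round(r[1],4),round(r[2],1))
bore(s,F,(400,470,155,235)); bore(t,P,(175,220,165,225))
print('cap', F(s,286,187,.146), F(s,286,187,.09))
a=cv2.resize(s['color'][135:225,245:335],None,fx=6,fy=6,interpolation=2)
cv2.imwrite('pics/c1.png',a[:,:,::-1])
E
```

```text
outer [0.6024 0.126 ] [0.0513 0.0513] 26.0
hole [0.5959 0.1238] [0.0184 0.0183] 45.8
outer [0.5839 0.1172] [0.0977 0.1018] 86.8
hole [0.5681 0.1121] [0.0497 0.06  ] 22.4
hole [0.5937 0.123 ] [0.0169 0.0162] 45.1
cap [0.42352879 0.13717161 0.146     ] [0.42388545 0.12461918 0.09      ]
```

View pics/c1.png

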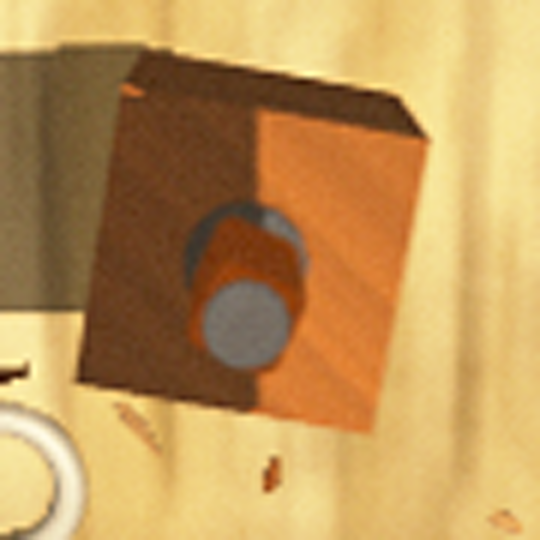

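The handle's square flats stand at about -30°/60° in world axes. Turning the tool +30° about its z axis lines the fingers up with them.

```bash
python3 -m crank '[[0.3,[0.005,0.002,0],[0,0,0]],[0.3,[0,0,0.04],[0,0,7.5]],[0.3,[0,0,0.04],[0,0,7.5]],[0.3,[0,0,0.04],[0,0,7.5]],[0.3,[0,0,0.02],[0,0,7.5]],[0.3,[0,0,0],[0,0,0]],[0.3,[0,0,0],[0,0,0]]]'
python3 - <<'E'
from bench import vision
import cv2,pickle
from h import *
s=vision.snapshot('wrist'); pickle.dump(s,open('w2.pkl','wb')); cv2.imwrite('pics/w2.png',s['color'][:,:,::-1])
E
```

```text
time: 3.55
tool_pos: [0.4261, 0.1356, 0.1698]
ee_rot: [3.139, -0.003, 1.049]
wrist_force: [0.5, -0.4, 0.7]
width: 0.0656
finger_force: 0.0
```

View pics/w2.png

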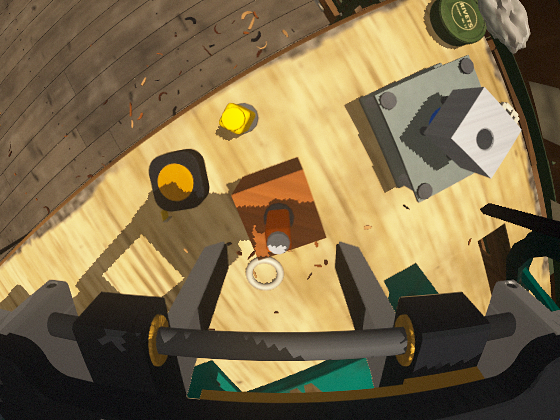

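The handle at (279,225) now stands square between the fingers, with the cap at (279,242). The bore is at (485,138).

```bash
python3 - <<'E'
import pickle
from h import *
from bench import robot
s=pickle.load(open('w2.pkl','rb')); print(F(s,279,242,.146),F(s,485,138,.136)); print(robot.get_obs()['tool_pos'])
E
python3 -m crank '[[0.3,[0,0,0.03],[0,0,0]],[0.3,[0,0,0.025],[0,0,0]],[0.3,[0,0,0.013],[0,0,0]],[0.3,[0,0,0],[0,0,0]],[1,[0,0,0],[0,0,0]],[1,[0,0,0],[0,0,0]],[1,[0,0,0],[0,0,0]],[1,[0,0,0],[0,0,0]]]'
```

```text
[0.42388074 0.13545769 0.146     ] [0.59623629 0.12394375 0.136     ]
[0.42651997 0.13566801 0.17043722]
time: 4.4
tool_pos: [0.4251, 0.1353, 0.1002]
ee_rot: [3.14, -0.001, 1.047]
wrist_force: [0.5, 0.2, 0.0]
width: 0.037
finger_force: 0.0
```

```bash
python3 -m crank '[[1,[0,0,0],[0,0,0]],[1,[0,0,0],[0,0,0]],[1,[0,0,0],[0,0,0]],[1,[0,0,0],[0,0,0]],[1,[0,0,0],[0,0,0]]]'
```

```text
time: 4.9
tool_pos: [0.4245, 0.1353, 0.0994]
ee_rot: [-3.141, -0.0, 1.047]
wrist_force: [-0.6, 0.2, 2.3]
width: 0.0178
finger_force: 29.9
```

```bash
python3 -m crank '[[1,[0,0,-0.02],[0,0,0]],[1,[0,0,-0.045],[0,0,0]],[1,[0,0,-0.045],[0,0,0]],[1,[0,0,-0.04],[0,0,-7.5]],[1,[0,0,0],[0,0,-7.5]],[1,[0,0,0],[0,0,-7.5]],[1,[0,0,0],[0,0,-7.5]],[1,[0,0,0],[0,0,0]]]'
python3 -m crank '[[1,[-0.002,0.04,0],[0,0,0]],[1,[-0.002,0.04,0],[0,0,0]],[1,[-0.002,0.04,0],[0,0,0]],[1,[-0.002,0.03,0],[0,0,0]],[1,[-0.002,0.015,0],[0,0,0]],[1,[-0.0015,0.007,0],[0,0,0]],[1,[0,0,0],[0,0,0]],[1,[0,0,0],[0,0,0]]]'
python3 - <<'E'
from bench import vision,robot
import cv2,pickle,numpy as np
from h import *
print(robot.get_obs()['tool_pos'])
s={n:vision.snapshot(n) for n in('side','wrist','top')}; pickle.dump(s,open('s3.pkl','wb'))
a=cv2.resize(s['side']['color'][130:290,170:310],None,fx=2.8,fy=3.5,interpolation=2)
b=cv2.resize(s['wrist']['color'][130:330,200:360],None,fx=2.5,fy=2.8,interpolation=2)
cv2.imwrite('pics/c3.png',np.hstack([a,b])[:,:,::-1])
E
```

```text
time: 5.7
tool_pos: [0.4244, 0.135, 0.2487]
ee_rot: [-3.141, 0.001, 1.57]
wrist_force: [-0.6, 0.6, -1.4]
width: 0.0179
finger_force: 30.0
time: 6.5
tool_pos: [0.5959, 0.1237, 0.2492]
ee_rot: [-3.141, 0.0, 1.569]
wrist_force: [0.2, 0.4, -1.1]
width: 0.0179
finger_force: 30.0
[0.5958944  0.12365978 0.24921173]
```

View pics/c3.png

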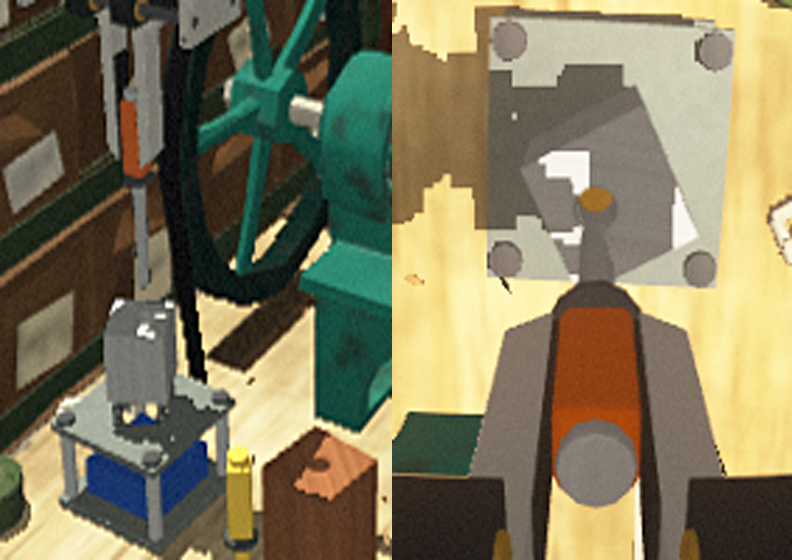

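Crop 3 shows the drift held and the brass-coloured bore at wrist crop (596,200), with the nose just short of it. In the side view the drift may lean slightly, so I'll check by projection.

```bash
python3 - <<'E'
import pickle
from h import *
s=pickle.load(open('s3.pkl','rb'))
def pj(s,X): c=s['R']@X+s['t']; return c[:2]/c[2]*s['fx']+[s['cx'],s['cy']]
def fj(s,X):
    c=s['R']@X+s['t']; th=np.arctan2(np.hypot(*c[:2]),c[2]); return c[:2]/np.hypot(*c[:2])*th*s['fx']+[s['cx'],s['cy']]
x,y,z=.5962,.1237,.2492
for l,dz in(('cap',.046),('collar',-.012),('nose',-.090)):
    X=np.array([x,y,z+dz]); q=pj(s['side'],X); w=fj(s['wrist'],X)
    print(l,'side',q.round(1),'crop',((q-[170,130])*[2.8,3.5]).round(),'wrist',w.round(1),'crop',((w-[200,130])*[2.5,2.8]+[392,0]).round())
w=(np.array([596,200])-[392,0])/[2.5,2.8]+[200,130]; print('bore',F(s['wrist'],*w,.136))
for dx in(0,.01,.02): print(pj(s['side'],np.array([x,y+dx,z-.09])).round(1),pj(s['side'],np.array([x+dx,y,z-.09])).round(1))
E
```

```text
cap side [217.1 154.9] crop [132.  87.] wrist [283.5 294.5] crop [601. 461.]
collar side [218.8 179.5] crop [137. 173.] wrist [282.8 247.3] crop [599. 328.]
nose side [221.1 210.9] crop [143. 283.] wrist [282.3 212. ] crop [598. 229.]
bore [0.59563577 0.12693608 0.136     ]
[221.1 210.9] [221.1 210.9]
[218.4 212.6] [217.6 209.9]
[215.7 214.4] [214.1 208.9]
```

```bash
python3 -m crank '[[1,[0,0,0.009],[0,0,0]],[1,[0,0,0.009],[0,0,0]],[1,[0,0,0.005],[0,0,0]],[1,[0,0,0.004],[0,0,0]],[1,[0,0,0.003],[0,0,0]],[1,[0,0,0],[0,0,0]],[1,[0,0,0],[0,0,0]]]'
```

```text
time: 7.35
tool_pos: [0.5966, 0.1236, 0.2194]
ee_rot: [3.141, 0.0, 1.57]
wrist_force: [-0.4, -0.0, -1.4]
width: 0.018
finger_force: 30.0
```

The nose is 6 mm into the bore with no contact force. I'll carry on down to the stub.

```bash
python3 -m crank '[[1,[0,0,0.005],[0,0,0]],[1,[0,0,0.005],[0,0,0]],[1,[0,0,0.003],[0,0,0]],[1,[0,0,0],[0,0,0]],[1,[0,0,0],[0,0,0]]]'; python3 -m crank '[[1,[0,0,0.003],[0,0,0]],[1,[0,0,0.003],[0,0,0]],[1,[0,0,0.003],[0,0,0]],[1,[0,0,0],[0,0,0]],[1,[0,0,0],[0,0,0]]]'
```

```text
time: 7.85
tool_pos: [0.5965, 0.1236, 0.2061]
ee_rot: [-3.141, 0.0, 1.57]
wrist_force: [1.5, -0.4, -1.5]
width: 0.0177
finger_force: 30.0
time: 8.35
tool_pos: [0.5969, 0.1236, 0.1985]
ee_rot: [3.14, -0.0, 1.57]
wrist_force: [-0.5, -0.9, 3.6]
width: 0.018
finger_force: 30.0
```

```bash
python3 -m crank '[[1,[0,0,0.002],[0,0,0]],[1,[0,0,0.002],[0,0,0]],[1,[0,0,0.002],[0,0,0]],[1,[0,0,0],[0,0,0]]]'; python3 -m crank '[[1,[0,0,0.002],[0,0,0]],[1,[0,0,0.002],[0,0,0]],[1,[0,0,0.002],[0,0,0]],[1,[0,0,0],[0,0,0]]]'
```

```text
time: 8.75
tool_pos: [0.5971, 0.1237, 0.1921]
ee_rot: [3.139, -0.0, 1.57]
wrist_force: [0.7, -0.0, 5.3]
width: 0.018
finger_force: 30.0
time: 9.15
tool_pos: [0.5972, 0.1237, 0.1861]
ee_rot: [3.139, -0.0, 1.57]
wrist_force: [-0.8, 0.1, 5.5]
width: 0.018
finger_force: 30.0
```

Steady at about 7 N, so the stub is sliding. I'll keep pressing.

```bash
python3 -m crank '[[1,[0,0,0.002],[0,0,0]],[1,[0,0,0.002],[0,0,0]],[1,[0,0,0.002],[0,0,0]],[1,[0,0,0],[0,0,0]]]'; python3 -m crank '[[1,[0,0,0.002],[0,0,0]],[1,[0,0,0.002],[0,0,0]],[1,[0,0,0.002],[0,0,0]],[1,[0,0,0],[0,0,0]],[1,[0,0,0],[0,0,0]]]'
```

```text
time: 9.55
tool_pos: [0.5971, 0.1237, 0.18]
ee_rot: [3.139, -0.0, 1.57]
wrist_force: [0.1, 0.7, 4.9]
width: 0.018
finger_force: 30.0
time: 10.05
tool_pos: [0.5958, 0.1235, 0.1717]
ee_rot: [-3.139, 0.0, 1.57]
wrist_force: [-0.1, 0.1, -1.1]
width: 0.018
finger_force: 30.0
```

The force fell to zero, so the stub is out. I'll withdraw and return the way I came.

```bash
python3 -m crank '[[1,[0,0,-0.01],[0,0,0]],[1,[0,0,-0.02],[0,0,0]],[1,[0,0,-0.025],[0,0,0]],[1,[0,0,-0.021],[0,0,0]],[1,[0,0,0],[0,0,0]],[1,[0,0,0],[0,0,0]]]'; python3 -m crank '[[1,[0.002,-0.04,0],[0,0,0]],[1,[0.002,-0.04,0],[0,0,0]],[1,[0.002,-0.04,0],[0,0,0]],[1,[0.002,-0.03,0],[0,0,7.5]],[1,[0,0,0],[0,0,7.5]],[1,[0,0,0],[0,0,7.5]],[1,[0,0,0],[0,0,7.5]],[1,[0,0,0],[0,0,0]]]'
python3 - <<'E'
from bench import vision,robot
import cv2,pickle,numpy as np
from scipy.spatial.transform import Rotation as R
o=robot.get_obs(); print(o['tool_pos'],o['ee_rot'])
r=R.from_euler('xyz',o['ee_rot']); print('tool shift to rest', r.inv().apply(np.array([.4245,.1353,.2492])-o['tool_pos']).round(4))
s={n:vision.snapshot(n) for n in('side','wrist','top')}; pickle.dump(s,open('s4.pkl','wb'))
a=cv2.resize(s['side']['color'][150:290,180:320],None,fx=2.8,fy=4,interpolation=2)
b=cv2.resize(s['wrist']['color'][60:340,160:420],None,fx=1.5,fy=2,interpolation=2)
cv2.imwrite('pics/c4.png',np.hstack([a,b])[:,:,::-1])
E
```

```text
time: 10.65
tool_pos: [0.5966, 0.1236, 0.2492]
ee_rot: [3.141, 0.0, 1.57]
wrist_force: [0.2, 0.0, -1.6]
width: 0.0177
finger_force: 30.0
time: 11.45
tool_pos: [0.4456, 0.1315, 0.2473]
ee_rot: [-3.139, 0.002, 1.047]
wrist_force: [0.6, -0.1, -1.8]
width: 0.0176
finger_force: 30.0
[0.44557928 0.13152966 0.24728875] [-3.13896854e+00  2.33284068e-03  1.04688089e+00]
tool shift to rest [-0.0073 -0.0201 -0.0018]
```

View pics/c4.png

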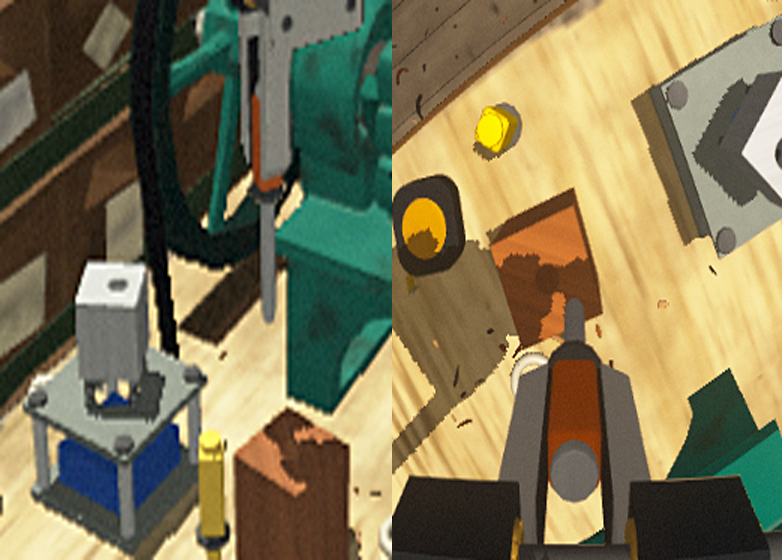

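The block is back up and the drift is still held straight. The stub is out of sight behind the pan's wall. Next, align over the rest.

```bash
python3 -m crank '[[1,[-0.004,-0.012,0],[0,0,0]],[1,[-0.0033,-0.0081,0],[0,0,0]],[1,[0,0,0.02],[0,0,0]],[1,[0,0,0.02],[0,0,0]],[1,[0,0,0],[0,0,0]],[1,[0,0,0],[0,0,0]]]'
python3 - <<'E'
from bench import vision,robot
import cv2,numpy as np
from h import *
from scipy.spatial.transform import Rotation as R
o=robot.get_obs(); print(o['tool_pos'],o['ee_rot'])
r=R.from_euler('xyz',o['ee_rot']); print('shift', r.inv().apply(np.array([.4245,.1353,.0998])-o['tool_pos']).round(4))
E
```

```text
time: 12.2
tool_pos: [0.4249, 0.1355, 0.2096]
ee_rot: [-3.141, 0.0, 1.047]
wrist_force: [0.9, -0.1, -1.4]
width: 0.0175
finger_force: 30.0
[0.42493054 0.13551035 0.20955711] [-3.14139859e+00  1.91934957e-04  1.04715448e+00]
shift [-0.0004 -0.0002  0.1098]
```

```bash
python3 -m crank '[[1,[0,0,0.02],[0,0,0]],[1,[0,0,0.015],[0,0,0]],[1,[0,0,0.01],[0,0,0]],[1,[0,0,0.005],[0,0,0]],[1,[0,0,0],[0,0,0]]]'; python3 -m crank '[[1,[0,0,0.02],[0,0,0]],[1,[0,0,0.02],[0,0,0]],[1,[0,0,0.012],[0,0,0]],[1,[0,0,0.004],[0,0,0]],[1,[0,0,0.002],[0,0,0]],[1,[0,0,0],[0,0,0]],[1,[0,0,0],[0,0,0]]]'
```

```text
time: 12.7
tool_pos: [0.4255, 0.1354, 0.1594]
ee_rot: [-3.142, 0.0, 1.047]
wrist_force: [0.1, -0.4, -2.1]
width: 0.0177
finger_force: 30.0
time: 13.4
tool_pos: [0.4262, 0.1356, 0.1023]
ee_rot: [3.14, -0.001, 1.047]
wrist_force: [-0.3, -0.3, -1.3]
width: 0.0174
finger_force: 30.0
```

```bash
python3 -m crank '[[1,[0,0,0.002],[0,0,0]],[1,[0,0,0],[0,0,0]],[1,[0,0,0],[0,0,0]]]'; python3 -m crank '[[0.5,[0,0,0],[0,0,0]],[0.5,[0,0,0],[0,0,0]],[0.5,[0,0,0],[0,0,0]],[0.5,[0,0,0],[0,0,0]],[0.5,[0,0,0],[0,0,0]],[0.5,[0,0,0],[0,0,0]]]'
```

```text
time: 13.7
tool_pos: [0.4256, 0.1354, 0.0995]
ee_rot: [3.141, -0.0, 1.047]
wrist_force: [-0.0, 0.8, -0.8]
width: 0.018
finger_force: 30.0
time: 14.3
tool_pos: [0.4255, 0.1354, 0.0993]
ee_rot: [3.142, 0.0, 1.047]
wrist_force: [-0.9, 0.1, -0.1]
width: 0.047
finger_force: 0.0
```

```bash
python3 -m crank '[[0.5,[0,0,-0.02],[0,0,0]],[0.5,[0,0,-0.04],[0,0,0]],[0.5,[0,0,-0.05],[0,0,0]],[0.5,[0,0,-0.05],[0,0,0]],[0.5,[0,0,-0.04],[0,0,0]],[0.5,[0,0,0],[0,0,0]]]'
python3 - <<'E'
from bench import vision
import cv2,pickle,numpy as np
t0=pickle.load(open('s0.pkl','rb'))['top']['color']
s={n:vision.snapshot(n)['color'] for n in('side','wrist','top')}
a=cv2.resize(s['side'][190:330,180:320],(400,290),interpolation=2)
b=cv2.resize(s['wrist'][60:340,160:480],(400,290),interpolation=2)
c=cv2.resize(t0[170:215,170:232],(400,290),interpolation=2); d=cv2.resize(s['top'][170:215,170:232],(400,290),interpolation=2)
cv2.imwrite('pics/c5.png',np.vstack([np.hstack([a,b]),np.hstack([c,d])])[:,:,::-1])
E
```

```text
time: 14.9
tool_pos: [0.4278, 0.1359, 0.3066]
ee_rot: [3.131, -0.009, 1.047]
wrist_force: [0.4, 0.3, -0.4]
width: 0.0472
finger_force: 0.0
```

View pics/c5.png

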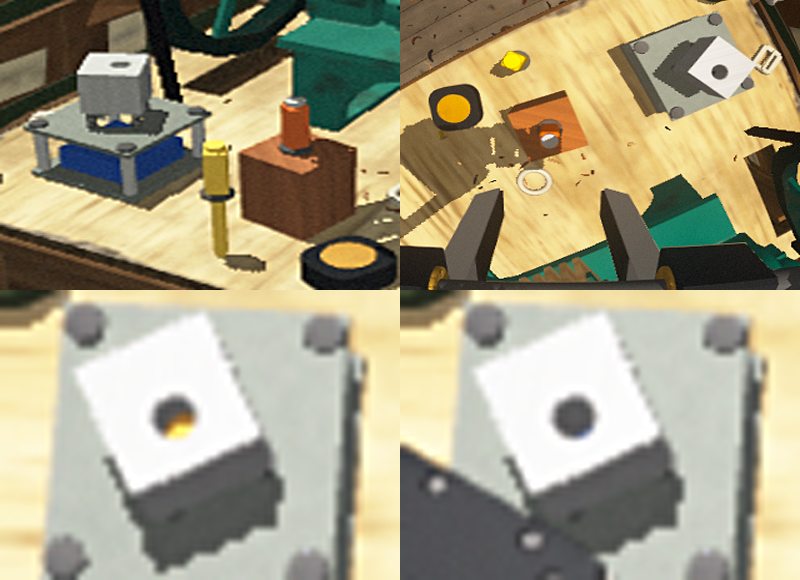

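The drift stands in its rest (side crop 295,125). The bore, which showed brass before (175,425), now shows dark with a trace of the blue pan (585,430), so the stub has gone through. I'm handing it in.

```bash
python3 -c "
from bench import robot
print(robot.close_job())"
```

```text
the job is handed in; nothing more can be done
None
```

The stub is pushed out of the bore with about 7 N, the drift is back in its rest, the other things were left alone, and the job was handed in at about 15 s; I could not see the stub lying in the pan, only that the bore is now clear through to the blue.

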